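# Pack the chip trays and click the carrier case shut

## Task

Put the black chip-tray pack flat and fully down into the nest of the open blue carrier case and let go of it; then swing the clear lid over and press its front edge (the orange pad) down past the spring catch until it clicks and stays shut by itself. The lid cracks under more than 18 N, so feel for the click instead of forcing it, and leave the white pack and everything else on the bench where it is.

Things in the scene. Friction and masses are not known exactly. Their poses are not given: they have to be found in the camera images.
- pack_mid (a point): centre (half-way up) of the black chip-tray pack: two stacked square trays and a cover under a steel spring clip, 51 x 51 x 18 mm, sides along its x and y, z up; 30 to 65 g; lies flat on the bench. It may go into the nest any quarter turn round
- spare_mid (a point): centre of the white chip-tray pack, same size; not to be packed, leave it alone
- case: blue carrier case, fixed on a docking plate (160 x 150 mm). Origin on the bench under its middle; x from the catch (front, towards the robot) to the hinge (back), y to the left seen from the front, z up. Tub outside: x -65 to +60, y -65 to +65 mm, side rims 40 mm above the bench, walls 4 mm. Steel spring catch at the front: x -83 to -72 mm, 22 mm wide about y = 0, top 57 to 67 mm above the bench
- nest (a point): centre of the nest's floor, 16 mm above the bench, axes as the case's. The nest is 55 x 55 mm between ribs; above 4 mm they slope outwards as a lead-in, 64 mm wide at the top, 12 mm above the floor; a light push (under 10 N) helps the pack down. At its +y and -y sides the ribs leave a 36 mm gap in the middle, 35 mm from a seated pack to the tub wall: for fingers closing along the case's y
- lid_hinge (a point): middle of the lid's hinge axis along the case's y: x +68 mm, 44 mm above the bench; axes as the case's. The clear, blue-framed lid is a plate 132 mm wide, 6 mm thick at its frame, its mid-plane through the hinge axis, free edge 134 mm from it, with a lip to 145 mm that goes under the catch's nose. It clears a fully seated pack by 2 mm or more
- lid (a joint): lid angle, rad: 0 = level, grows as it opens; starts at 1.65 to 1.95 (upright, leaning back). Springs in the hinge (0.1 to 0.2 N m, about 1.5 N at the free edge) hold it up: let go uncaught, it swings open again, so push it over from behind and press on without letting go. Shut and caught it rests somewhere from -0.01 to 0.07, as the front bezel is set
- press_pad (a point): centre of the outer face of the orange press pad (18 x 50 mm, 3 mm proud of the lid) by the lid's free edge, 117 mm from the hinge axis, 5 mm above the lid's mid-plane; axes: the case's when the lid is level. Pressed here the force climbs over about 4 mm to 8 to 12 N, falls off at the click and climbs again some 3 mm lower, where the lip meets a hard ledge: stop there
- catch (a joint): angle of the spring catch, rad: 0 = home; pushed out to about 0.12 as the lip passes, back to about 0 at the click. Catch, rubber seal and ledge sit on one front bezel, screw-set in height: up to 5 mm higher or lower from case to case. So the lip meets the nose at a lid angle of 0.05 to 0.14 and the click comes some 0.04 lower, at no known height; it must be felt
- wash_bottle: white wash bottle with a red cap, 60 mm across, 150 mm high; origin under its centre; a bystander
- loupe: black stand loupe, 42 mm across, 40 mm high; origin under its centre; a bystander
- tape_roll: roll of yellow tape lying flat, 70 mm across, 18 mm high; origin under its centre; a bystander
- dish_jar: low amber jar with a white cap, 56 mm across, 45 mm high; origin under its centre; a bystander
- tweezers: steel tweezers lying flat, 130 mm long, 8 mm high; origin under the middle; a bystander
- parts_bin: open green parts bin, 130 x 100 x 50 mm; origin under its centre; a bystander
There are look-alikes about, which are no part of the job. What is shaped like the part that bears pack_mid but pink or red is not meant.

How it is judged:
On the way:
1. the black pack lies flat and fully down in the nest, let go, the lid still open (x of pack_mid in the frame of nest between -0.0035 and 0.0035 m and y of pack_mid in the frame of nest between -0.0035 and 0.0035 m and z of pack_mid in the frame of nest below 0.0115 m and angle between pack_mid's own z axis and vertical below 0.06 rad and contact force between the fingers and pack below 0.1 N and value of joint lid above 0.6 rad), for 0.2 s.
At the end, for the whole second after the job is handed in: The black pack lies in the nest, within 3.5 mm of its centre, flat (0.06 rad) and within 2.5 mm of fully down; the lid is shut under its catch by itself (lid angle below 0.085 rad, catch sprung back below 0.03 rad) and nothing moves (x of pack_mid in the frame of nest between -0.0035 and 0.0035 m and y of pack_mid in the frame of nest between -0.0035 and 0.0035 m and z of pack_mid in the frame of nest below 0.0115 m and angle between pack_mid's own z axis and vertical below 0.06 rad and value of joint lid below 0.085 rad and value of joint catch below 0.03 rad and velocity of joint lid between -0.05 and 0.05 rad/s and linear speed of pack below 0.02 m/s); the robot touches nothing.
It fails at once if the lid is pushed with more than 18 N (contact force between any of the fingers, the arm and lid above 18 N).
It fails at once if the white pack or another thing on the bench is shifted by more than 25 mm (distance of any of spare_mid, wash_bottle, loupe, tape_roll, dish_jar, tweezers, parts_bin from where it was at the start of the episode above 0.025 m).
It also fails if it takes over 72 s, if anything falls off the work surface, if the arm or the gripper's body presses on something with over 40 N, if the wrist force passes 120 N, or if a joint passes its speed limit or range.

## Robot

A 6-joint arm with a two-finger parallel gripper is mounted at the origin on the work surface. World frame = base frame: x ahead of the robot, y to its left, z up, the work surface at z = 0. Lengths are in m, angles in rad, forces in N, time in s.
With the tool pointing down it reaches from about 0.375 to 0.9 m from the base axis. Payload 3.1 kg.
Tool frame: the origin (TCP) lies at the very end of the fingers, on their centre line; the grasp point (between the pads) lies 19 mm behind it; z points along the fingers, y is the line along which they close (so a half turn about z gives the same grasp; the last joint's range is limited). The gripper opens to 87 mm and grips with 3 to 60 N. Pads are 19 mm wide; open, the fingers measure 117 mm over their backs; the gripper's body (75 mm by 190 mm) begins 51 mm behind the grasp point.
Start: joints at [-1.478, 0.527, 1.433, -0, 1.181, -0.178], TCP at [0.168, -0.602, 0.201] pointing down, gripper open.
Joint ranges: [-3.08, 3.08], [-0.75, 2.2], [0.22, 2.44], [-1.43, 4.57], [0, 2.65], [-2.85, 2.85]. Speed limits (rad/s): [2.79, 2.79, 3.14, 3.14, 3.14, 3.14].

## Interface

Orientations are given as a unit quaternion [x, y, z, w].
In Python, from bench import env, optics gives the robot as it stands.
- The arm moves only by the tool move_arm, never from a script. Its argument "targets" is a list that holds one entry, the list of rows, each a list of 5 numbers: the finger opening in m, from 0 to 0.087, then the shift along the tool's x, y, z in m, then the turn about the tool's z in degrees. In form: [[[jaw, tx, ty, tz, spin], ...]]. A call has 1 to 20 rows; each row is the pose to reach, as a shift and turn from the pose commanded when the call began, along the tool's axes at that moment; what a row does not reach only later rows make up. A row lasts 1/12 s, in which the tool goes at most 41.7 mm and 7.16 degrees, less where a joint would pass 70% of its speed; a pose out of reach is approached as far as the arm can. A call with a gripper value outside its range is refused whole. The fingers move at their own pace and stop on an object; "force" is the grip in N (left out, the last holds). Time passes only in rows, so rows that repeat a pose let the fingers close. It gives the time, the measured TCP pose, the force, the opening and the grip force at its end, in the units of the state.
- env.sense(): the state, without advancing time (a new reading comes with each control period).
- optics.capture(name): name is "scene" or "top"; returns (picture, depth): 420x560x3 uint8, red, green, blue; 420x560 float32, m along the optical axis (not along the pixel's ray), 0 where there is no reading.
- optics.calibration(name): a dict with "fovy" (degrees; the focal length in pixels is half the picture's height over the tangent of half this angle, whatever the lens; pixels are square), "cx", "cy" (the principal point, pixels), "R" (3x3) and "t" (3): a world point X has camera coordinates R X + t. Camera axes: x right, y down, z forward; pixel columns grow to the right and rows downward; lengths in m; the calibration is good to about 2 mm. A picture is of the moment at which its call begins. calibration takes no time and is no camera call.
- env.finish_job(): hands the job in; it is judged then, once.
The state is a dict: "time": time; "joints": joint angles; "qd": joint speeds; "joint_torque": joint torques, N m; "tool_pos": TCP position; "ee_rot": TCP orientation; "ft_force": force on the tool from outside, world axes, zero at the start; "ft_torque": the same for the moment, N m; "width": finger opening in m; "gripper_force": force on a finger pad.
Only numpy, scipy, OpenCV 4.12 (cv2) and the standard library are available. Lean on these libraries where they do the work, as an engineer would, in place of code of your own. Each camera call takes 0.05 s, during which the arm holds its last target. There are 200 camera calls.

## Working session

There is one attempt and no reset: what is moved stays moved. The work goes in short steps, Python scripts to look and compute and a tool call to move; the robot and the scene stay as the last step left them, time stands still between calls to the robot, and variables do not carry over. Pictures are saved under pics/ and viewed, at most 10 in all, crops included, and the job is handed in when it is done.

Besides the shell and the picture viewer there is one more tool, called as name(argument=value, ...), one argument or row to a line, values as JSON. move_arm: Moves the arm, as the interface text tells. Its arguments: {"type":"object","properties":{"targets":{"type":"array"},"force":{"type":"number"}},"required":["targets"]}

```bash
mkdir -p pics; python3 - <<'E'
from bench import env, optics
import cv2, numpy as np
s=env.sense(); print(s)
for n in("scene","top"):
    p,d=optics.capture(n); np.savez(f"pics/{n}0.npz",p=p,d=d); cv2.imwrite(f"pics/{n}0.png",p[:,:,::-1])
    print(optics.calibration(n))
E
```

```text
{'time': 0.0, 'joints': array([-1.47748853e+00,  5.28458919e-01,  1.43390163e+00, -2.84655747e-05,
        1.18140786e+00, -1.78486218e-01]), 'qd': array([-0.00109295,  0.00036966, -0.00138435,  0.00092164, -0.00024911,
        0.00104096]), 'joint_torque': array([ 3.94791214e-04, -4.40037131e+01, -1.76593119e+01,  6.34128624e-02,
        5.82306739e-02, -1.50580659e-04]), 'tool_pos': array([ 0.16774141, -0.6012545 ,  0.19957637]), 'ee_rot': array([ 9.90778884e-01,  1.35484388e-01,  3.31682259e-05, -1.08744917e-03]), 'ft_force': array([-0.69064112, -0.90458407, -0.63812022]), 'ft_torque': array([0.00763009, 0.00791394, 0.02446021]), 'gripper_force': 0.0, 'width': 0.08735455095986282}
{'fovy': 50.769670103053116, 'cx': 286.15806020723994, 'cy': 205.33842326315067, 'R': array([[ 0.47125439,  0.88193481, -0.01050171],
       [ 0.65909809, -0.36004569, -0.66027026],
       [-0.58609642,  0.3042336 , -0.75095466]]), 't': array([-0.23929956, -0.32211373,  1.43938265])}
{'fovy': 48.64317049169101, 'cx': 275.4560262014969, 'cy': 218.79641829685136, 'R': array([[-0.00215111, -0.99999553,  0.0020782 ],
       [-0.99529335,  0.00193964, -0.09688854],
       [ 0.09688407, -0.00227684, -0.99529307]]), 't': array([0.00760175, 0.55694649, 1.37534524])}
```

View pics/scene0.png

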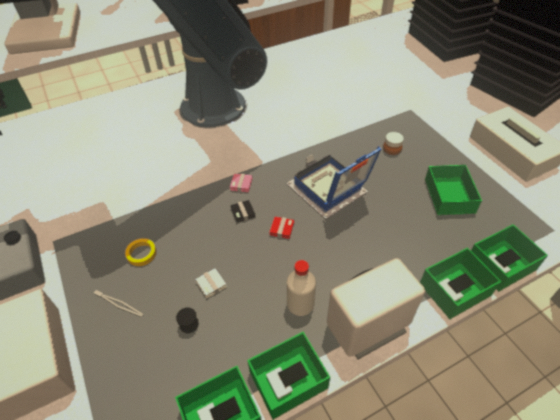

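View pics/top0.png

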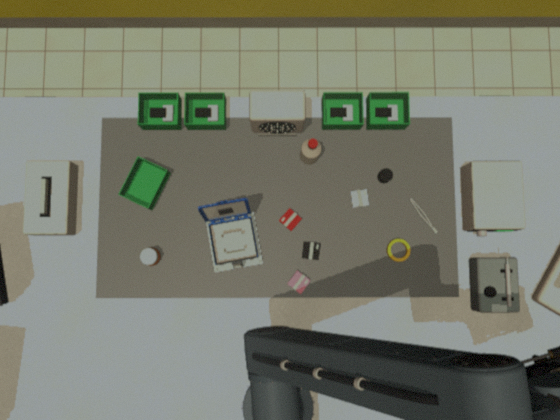

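In the top view the case is at (233,240) with its lid standing at (225,209). Candidates for the pack: black (311,251), red (291,219), pink (299,282), white (360,198), and black items inside the bins at the back. The black one at (311,251) (scene (243,211)) fits, since it is black, clipped and flat on the bench. I'll confirm it in a crop and measure.

```bash
cat > h.py <<'E'
import cv2, numpy as np
from bench import env, optics
def cal(n):
    c=optics.calibration(n); f=210/np.tan(np.radians(c["fovy"]/2)); return f,c["cx"],c["cy"],np.array(c["R"]),np.array(c["t"])
def onplane(n,uv,z):
    f,cx,cy,R,t=cal(n); uv=np.atleast_2d(np.asarray(uv,float)); C=-R.T@t
    d=np.c_[(uv[:,0]-cx)/f,(uv[:,1]-cy)/f,np.ones(len(uv))]@R
    return C+d*((z-C[2])/d[:,2])[:,None]
def cloud(n,d):
    f,cx,cy,R,t=cal(n); v,u=np.mgrid[:420,:560]
    X=np.stack([(u-cx)/f*d,(v-cy)/f*d,d],-1); return (X-t)@R
E
python3 - <<'E'
from h import *
a=np.load("pics/top0.npz"); p,d=a["p"],a["d"]; b=np.load("pics/scene0.npz")
c1=cv2.resize(p[185:300,190:340],None,fx=5.2,fy=5.2,interpolation=cv2.INTER_CUBIC)[:,:,::-1]
cv2.imwrite("pics/c1.png",c1)
c2=cv2.resize(b["p"][135:250,225:400],None,fx=4.5,fy=4.5,interpolation=cv2.INTER_CUBIC)[:,:,::-1]
cv2.imwrite("pics/c2.png",c2)
for n,q,box in(("top",p,(295,330,235,268)),("scene",b["p"],(228,260,196,226))):
    u0,u1,v0,v1=box; P=cloud(n,np.load(f"pics/{n}0.npz")["d"])
    m=(P[...,2]>.009)&(P[...,2]<.03); z=np.zeros_like(m); z[v0:v1,u0:u1]=m[v0:v1,u0:u1]
    Q=P[z]; top=Q[Q[:,2]>.013]; print(n,len(Q),len(top),np.median(top,0)); r=cv2.minAreaRect((top[:,:2]*1000).astype(np.float32)); print(r)
P=cloud("top",d)
print("bench z",np.median(P[225:235,330:350,2]))
# case
for lo,hi in((.003,.012),(.033,.046),(.05,.07),(.08,.3)):
    z=np.zeros((420,560),bool); z[190:275,192:268]=1; z&=(P[...,2]>lo)&(P[...,2]<hi)
    Q=P[z]; print(lo,hi,len(Q),cv2.minAreaRect((Q[:,:2]*1000).astype(np.float32)) if len(Q)>5 else "", Q.min(0),Q.max(0))
E
```

```text
top 280 251 [ 0.46301477 -0.10057389  0.01771894]
((463.1582336425781, -100.06698608398438), (50.48817443847656, 50.096065521240234), 83.48263549804688)
scene 343 319 [ 0.46616877 -0.10286191  0.01688169]
((465.01458740234375, -102.25961303710938), (50.401702880859375, 52.37411880493164), 82.43558502197266)
bench z 0.0003985049775282496
0.003 0.012 1283 ((520.01953125, 147.74520874023438), (230.8949432373047, 257.93499755859375), 89.98658752441406) [0.39102575 0.03229645 0.00300273] [0.64900986 0.26317338 0.01194998]
0.033 0.046 256 ((487.94671630859375, 133.1541748046875), (149.58677673339844, 130.22821044921875), 10.402483940124512) [0.41260234 0.06135325 0.03317061] [0.57002153 0.20791444 0.04597665]
0.05 0.07 158 ((490.42724609375, 134.1664581298828), (154.88360595703125, 131.24935913085938), 11.124831199645996) [0.41273333 0.07576103 0.05002581] [0.57628968 0.21271169 0.06980125]
0.08 0.3 661 ((576.8054809570312, 149.28463745117188), (29.779605865478516, 136.29322814941406), 10.14567756652832) [0.55043091 0.08006306 0.08004882] [0.59992012 0.21649915 0.190208  ]
```

View pics/c1.png

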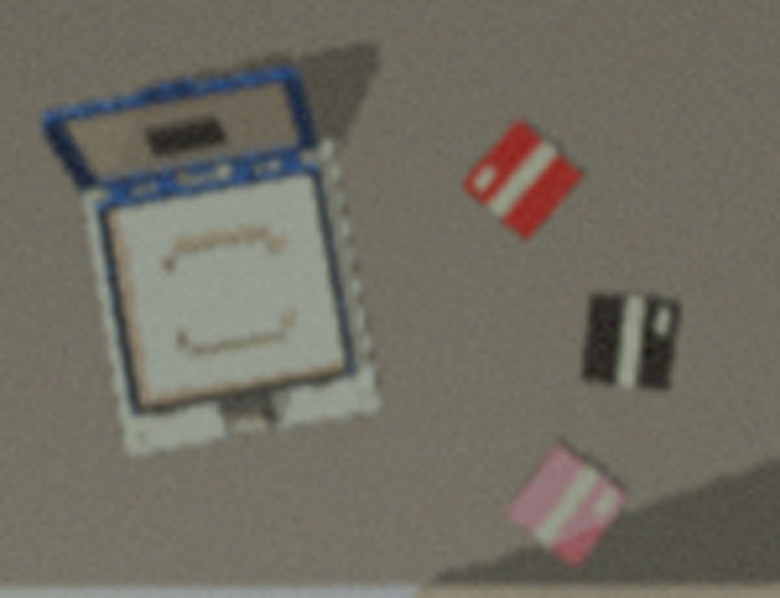

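View pics/c2.png

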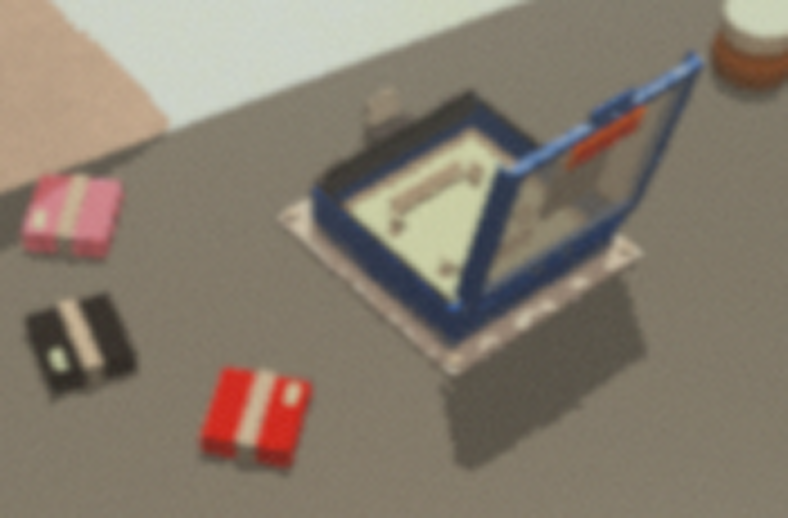

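Crops: the black clipped pack at crop-1 (632,342) is the one meant. The red, pink and white ones are look-alikes. The lid leans back, hinge side away from the robot, and the catch is at crop-1 (250,405). I'll take one refined measurement of the case.

```bash
python3 - <<'E'
from h import *
a=np.load("pics/top0.npz"); b=np.load("pics/scene0.npz")
# pack yaw from colour: dark+clip region = non-bench by |grey| after upsample, depth-free
for n,A,(u0,u1,v0,v1) in(("top",a,(298,326,238,266)),("scene",b,(228,260,196,226))):
    c=cv2.resize(A["p"][v0:v1,u0:u1],None,fx=8,fy=8,interpolation=cv2.INTER_CUBIC).astype(int)
    bg=np.median(np.r_[c[:16].reshape(-1,3),c[-16:].reshape(-1,3)],0); m=(np.abs(c-bg).sum(2)>60).astype(np.uint8)
    m=cv2.morphologyEx(m,cv2.MORPH_OPEN,np.ones((9,9)));cs,_=cv2.findContours(m,0,2); k=cv2.convexHull(max(cs,key=cv2.contourArea))[:,0].astype(float)
    w=onplane(n,(k+.5)/8-.5+[u0,v0],.018 if n=="top" else .012); print(n,cv2.minAreaRect((w[:,:2]*1000).astype(np.float32)))
psi=np.radians(10.5); ex=np.array([np.cos(psi),np.sin(psi)]); ey=np.array([-ex[1],ex[0]])
for n,A in(("top",a),("scene",b)):
    P=cloud(n,A["d"]); o=np.array([.49,.135]); q=np.stack([(P[...,:2]-o)@ex,(P[...,:2]-o)@ey,P[...,2]],-1)*1000
    near=(abs(q[...,0])<130)&(abs(q[...,1])<90)
    r=near&(q[...,2]>36)&(q[...,2]<43)&(q[...,0]<50)&(q[...,0]>-58); Q=q[r]; print(n,"rim n",len(Q),"y",np.percentile(Q[:,1],[1,5,25,75,95,99]).round(1))
    L=Q[Q[:,1]>50];R=Q[Q[:,1]<-50]; 
    for S in(L,R):
        if len(S)>8: print("slope deg",np.degrees(np.polyfit(S[:,0],S[:,1],1)[0]).round(2),S[:,1].mean().round(1))
    pl=near&(q[...,2]>2)&(q[...,2]<12); Q=q[pl];print(" plate z",np.median(Q[:,2]),"x",np.percentile(Q[:,0],[1,5,99]).round(1),"y",np.percentile(Q[:,1],[1,99]).round(1))
    c=near&(q[...,2]>52)&(q[...,2]<70)&(q[...,0]<-60);Q=q[c];print(" catch",len(Q),Q.mean(0).round(1) if len(Q) else"",Q.min(0),Q.max(0))
    l=near&(q[...,2]>75)&(q[...,0]>40);Q=q[l];
    if len(Q)>20: k=np.polyfit(Q[:,2],Q[:,0],1); print(" lid",len(Q),"tilt",np.arctan(k[0])+np.pi/2,"x at z44",np.polyval(k,44),"y",np.percentile(Q[:,1],[1,99]),"zmax",Q[:,2].max(),"x",Q[:,0].min(),Q[:,0].max())
    f=near&(abs(q[...,1])<55)&(q[...,0]>-58)&(q[...,0]<60)
    for lo,hi in((13,20),(23,32)):
        Q=q[f&(q[...,2]>lo)&(q[...,2]<hi)]; print(" z",lo,hi,len(Q),"x",np.percentile(Q[:,0],[2,98]).round(1),"y",np.percentile(Q[:,1],[2,98]).round(1))
E
```

```text
top ((464.4539489746094, -83.65510559082031), (21.661651611328125, 54.251930236816406), 82.52647399902344)
scene ((467.3233337402344, -104.06561279296875), (56.862281799316406, 70.12377166748047), 82.81431579589844)
top rim n 85 y [-66.3 -66.1 -63.9  61.4  63.1  63.6]
slope deg -0.61 61.4
slope deg -0.6 -63.9
 plate z 5.2158754550659125 x [-128.4 -121.   123.9] y [-88.7  88.2]
 catch 26 [-72.1   0.   58.5] [-77.10520301 -11.77837068  52.50688212] [-65.74316635   9.65746004  69.15213356]
 lid 688 tilt 1.7835980297562268 x at z44 69.02100116316196 y [-69.2328188   65.37298113] zmax 190.20799969320964 x 69.24198188334263 102.88703438841975
 z 13 20 934 x [-51.6  58.1] y [-53.1  52.5]
 z 23 32 82 x [-33.1  35.6] y [-46.6  35.5]
scene rim n 177 y [-69.1 -68.2 -66.3  22.8  59.6  61.1]
slope deg 1.44 58.2
slope deg -3.23 -65.2
 plate z 4.8025433209540465 x [-126.6 -111.8  127.5] y [-88.8  85.7]
 catch 41 [-71.2  -4.   57.9] [-77.67279074 -15.30387989  52.04885168] [-65.89311302   8.39928135  64.88395009]
 lid 1006 tilt 1.7674359375649962 x at z44 75.44619680567814 y [-72.51114986  62.95220257] zmax 186.86300988014574 x 73.2672588364337 104.92368589630958
 z 13 20 558 x [-55.9  32.9] y [-46.7  52.1]
 z 23 32 113 x [-56.   26.1] y [-49.   49.5]
```

move_arm(
  targets=[
    [[0.087, 0.42, -0.403, 0.0, 22.8], [0.087, 0.42, -0.403, 0.0, 22.8], [0.087, 0.42, -0.403, 0.0, 22.8], [0.087, 0.42, -0.403, 0.0, 22.8], [0.087, 0.42, -0.403, 0.0, 22.8], [0.087, 0.42, -0.403, 0.0, 22.8], [0.087, 0.42, -0.403, 0.0, 22.8], [0.087, 0.42, -0.403, 0.0, 22.8], [0.087, 0.42, -0.403, 0.0, 22.8], [0.087, 0.42, -0.403, 0.0, 22.8], [0.087, 0.42, -0.403, 0.0, 22.8], [0.087, 0.42, -0.403, 0.0, 22.8], [0.087, 0.42, -0.403, 0.0, 22.8], [0.087, 0.42, -0.403, 0.0, 22.8], [0.087, 0.42, -0.403, 0.06, 22.8], [0.087, 0.42, -0.403, 0.12, 22.8], [0.087, 0.42, -0.403, 0.12, 22.8], [0.087, 0.42, -0.403, 0.12, 22.8], [0.087, 0.42, -0.403, 0.12, 22.8]],
  ],
  force=20,
)

```text
time: 1.68
tool_pos: [0.4625, -0.1002, 0.0789]
ee_rot: [0.998, -0.063, -0.003, -0.001]
ft_force: [0.7, -1.3, 0.1]
width: 0.0868
gripper_force: 0.0
```

```bash
python3 - <<'E'
from h import *
a=np.load("pics/top0.npz"); P=cloud("top",a["d"]); psi=np.radians(9.9); ex=np.array([np.cos(psi),np.sin(psi)]); ey=np.array([-ex[1],ex[0]])
o=np.array([.49,.135]); q=np.stack([(P[...,:2]-o)@ex,(P[...,:2]-o)@ey,P[...,2]],-1)*1000
Q=q[(abs(q[...,0])<50)&(abs(q[...,1])<50)&(q[...,2]>21)&(q[...,2]<33)]
print(Q[np.argsort(Q[:,0])].round(0)[:,:].tolist())
b=(a["p"][...,2].astype(int)-a["p"][...,0]>25); 
for u,v in((165,265),(280,235),(185,340),(295,318),(108,207),(318,178),(140,410),(350,372)):
    w=onplane("top",(u/5.2+190-.4,v/5.2+185-.4),.024 if 150<u<300 else .04)[0,:2]-o; print((w@ex*1000).round(1),(w@ey*1000).round(1))
E
```

```text
[[-48.0, -32.0, 22.0], [-48.0, 20.0, 22.0], [-43.0, 13.0, 21.0], [-37.0, -37.0, 22.0], [-35.0, -13.0, 23.0], [-35.0, 27.0, 22.0], [-33.0, 17.0, 30.0], [-33.0, -1.0, 23.0], [-33.0, -16.0, 25.0], [-33.0, 1.0, 29.0], [-33.0, 20.0, 26.0], [-33.0, -14.0, 28.0], [-33.0, -32.0, 22.0], [-32.0, 39.0, 21.0], [-32.0, 5.0, 25.0], [-32.0, 23.0, 25.0], [-32.0, 7.0, 30.0], [-32.0, -11.0, 26.0], [-32.0, -26.0, 32.0], [-32.0, -8.0, 29.0], [-31.0, 10.0, 27.0], [-31.0, -23.0, 24.0], [-31.0, -5.0, 28.0], [-31.0, 13.0, 31.0], [-31.0, -20.0, 30.0], [-30.0, -17.0, 32.0], [-30.0, 16.0, 27.0], [-30.0, -2.0, 23.0], [-30.0, 1.0, 29.0], [-30.0, 19.0, 26.0], [-30.0, -14.0, 24.0], [-29.0, -47.0, 22.0], [-29.0, 22.0, 27.0], [-29.0, 5.0, 22.0], [-29.0, -11.0, 23.0], [-29.0, -26.0, 27.0], [-29.0, 7.0, 23.0], [-29.0, -8.0, 28.0], [-28.0, 10.0, 26.0], [-28.0, -5.0, 26.0], [-28.0, -20.0, 23.0], [-27.0, -17.0, 24.0], [-27.0, 1.0, 24.0], [-27.0, 19.0, 22.0], [-27.0, -33.0, 21.0], [-26.0, -14.0, 21.0], [-26.0, 4.0, 22.0], [-25.0, 28.0, 22.0], [-25.0, 31.0, 26.0], [-24.0, -34.0, 30.0], [-22.0, 28.0, 23.0], [-22.0, 30.0, 24
[... 1246 characters left out ...]
3.0], [32.0, -27.0, 24.0], [32.0, 25.0, 23.0], [33.0, -9.0, 23.0], [33.0, -22.0, 31.0], [33.0, 9.0, 23.0], [33.0, -4.0, 33.0], [33.0, -24.0, 24.0], [33.0, -6.0, 25.0], [33.0, 14.0, 32.0], [33.0, 12.0, 25.0], [33.0, -1.0, 32.0], [33.0, -19.0, 30.0], [33.0, -40.0, 21.0], [34.0, 18.0, 29.0], [34.0, -16.0, 26.0], [34.0, 3.0, 27.0], [35.0, 21.0, 25.0], [35.0, 24.0, 28.0], [35.0, -13.0, 24.0], [35.0, 6.0, 25.0], [35.0, 8.0, 28.0], [35.0, -7.0, 30.0], [36.0, -9.0, 22.0], [36.0, -25.0, 26.0], [36.0, -43.0, 21.0], [36.0, -22.0, 26.0], [37.0, 30.0, 21.0], [42.0, 26.0, 21.0], [46.0, -36.0, 21.0], [49.0, 16.0, 21.0]]
22.5 31.3
28.1 -37.3
-22.3 27.0
-20.8 -37.8
59.8 56.4
55.4 -65.1
-57.9 57.1
-57.4 -64.3
```

move_arm(
  targets=[
    [[0.087, 0.0015, 0.001, 0.035, 0], [0.087, 0.0015, 0.001, 0.06, 0], [0.087, 0.0015, 0.001, 0.074, 0], [0.087, 0.0015, 0.001, 0.075, 0], [0.087, 0.0015, 0.001, 0.075, 0], [0.045, 0.0015, 0.001, 0.075, 0], [0.045, 0.0015, 0.001, 0.075, 0], [0.045, 0.0015, 0.001, 0.075, 0], [0.045, 0.0015, 0.001, 0.075, 0], [0.045, 0.0015, 0.001, 0.075, 0], [0.045, 0.0015, 0.001, 0.075, 0], [0.045, 0.0015, 0.001, 0.075, 0], [0.045, 0.0015, 0.001, 0.075, 0]],
  ],
  force=20,
)

```text
time: 2.77
tool_pos: [0.4655, -0.1022, 0.0055]
ee_rot: [0.998, -0.063, -0.0, -0.0]
ft_force: [0.1, -0.1, -0.1]
width: 0.047
gripper_force: 0.0
```

```bash
python3 - <<'E'
from h import *
s=env.sense(); print(s["tool_pos"],s["width"],s["gripper_force"],s["ft_force"])
p,d=optics.capture("scene"); q,e=optics.capture("top"); np.savez("pics/s1.npz",p=p,d=d,q=q,e=e)
c=np.hstack([cv2.resize(p[150:270,190:310],None,fx=3.3,fy=3.3,interpolation=2),cv2.resize(q[190:310,250:370],None,fx=3.3,fy=3.3,interpolation=2)]); cv2.imwrite("pics/c3.png",c[:,:,::-1])
E
```

```text
[ 0.46554219 -0.10218984  0.00552104] 0.047002143546769744 0.0 [ 0.11973665 -0.10703016 -0.12528128]
```

View pics/c3.png

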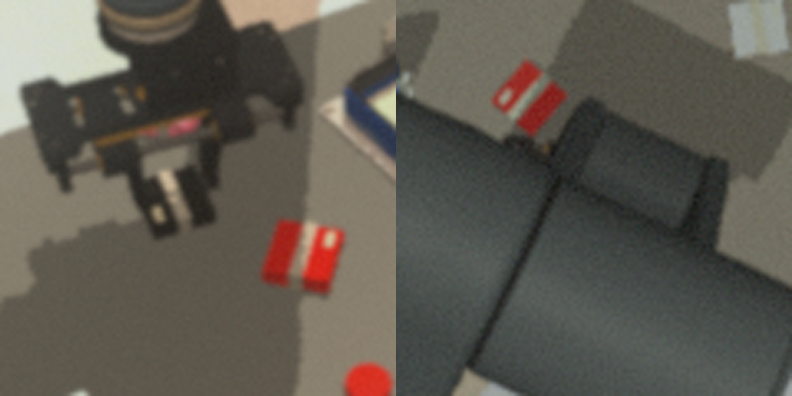

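The crop shows the black pack between the fingers at (178,200), but no grip force. I'll close further.

move_arm(
  targets=[
    [[0.03, 0, 0, 0, 0], [0.03, 0, 0, 0, 0], [0.03, 0, 0, 0, 0], [0.03, 0, 0, 0, 0], [0.03, 0, 0, 0, 0]],
  ],
  force=20,
)

```text
time: 3.28
tool_pos: [0.4655, -0.1022, 0.0055]
ee_rot: [0.998, -0.063, -0.0, -0.0]
ft_force: [-0.6, 0.3, 0.4]
width: 0.0308
gripper_force: 0.0
```

```bash
python3 - <<'E'
from h import *
s=env.sense(); print(s["joints"],s["width"])
p,d=optics.capture("scene"); np.savez("pics/s2.npz",p=p,d=d)
cv2.imwrite("pics/c4.png",cv2.resize(p[165:240,205:305],None,fx=6,fy=6,interpolation=2)[:,:,::-1])
P=cloud("scene",d); z=P[196:226,228:262]; 
for lo,hi in((.008,.013),(.013,.021),(.021,.04),(.04,.07)):
    Q=z[(z[...,2]>lo)&(z[...,2]<hi)]; print(lo,len(Q),Q.min(0).round(3),Q.max(0).round(3),np.median(Q,0).round(3))
f,cx,cy,R,t=cal("scene")
x=R@s["tool_pos"]+t; print("tcp px",f*x[0]/x[2]+cx,f*x[1]/x[2]+cy)
E
```

```text
[-4.51201305e-01  6.82892724e-01  1.94651573e+00 -5.75866813e-08
  5.12253450e-01  1.24572668e+00] 0.03082221881096635
0.008 30 [ 0.438 -0.13   0.008] [ 0.493 -0.08   0.013] [ 0.487 -0.102  0.01 ]
0.013 258 [ 0.435 -0.129  0.013] [ 0.493 -0.079  0.021] [ 0.47  -0.102  0.017]
0.021 36 [ 0.455 -0.127  0.021] [ 0.49 -0.08  0.04] [ 0.476 -0.087  0.034]
0.04 80 [ 0.459 -0.13   0.04 ] [ 0.483 -0.077  0.07 ] [ 0.476 -0.087  0.055]
tcp px 243.07544417253956 212.33629403149658
```

View pics/c4.png

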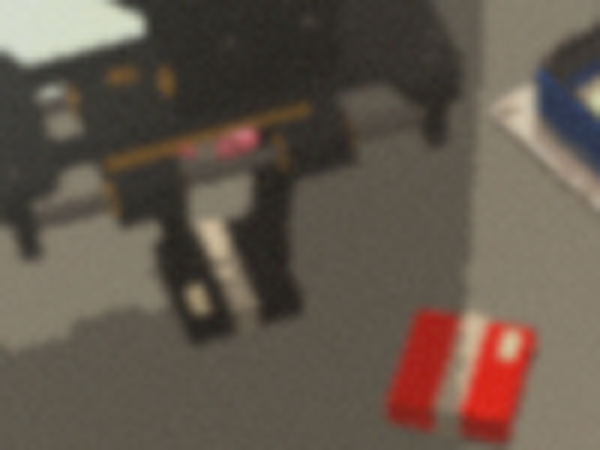

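Both fingers stand within the pack's outline (crop (175,250) and (275,240)), and the pack has not moved. So either the tips are hovering above the pack or they are inside it. I'll check the depth along one finger column.

```bash
python3 - <<'E'
from h import *
a=np.load("pics/s2.npz"); P=cloud("scene",a["d"]); b=np.load("pics/s1.npz"); B=cloud("scene",b["d"])
for Z,us in((P,(234,236,249,251)),(B,(231,233,252,254))):
  for u in us:
    print(u,[tuple((Z[v,u]*1000).round().astype(int)) for v in range(192,226)])
E
```

```text
234 [(np.int64(494), np.int64(-128), np.int64(122)), (np.int64(495), np.int64(-128), np.int64(119)), (np.int64(500), np.int64(-130), np.int64(121)), (np.int64(501), np.int64(-131), np.int64(120)), (np.int64(501), np.int64(-131), np.int64(116)), (np.int64(501), np.int64(-131), np.int64(113)), (np.int64(501), np.int64(-132), np.int64(110)), (np.int64(502), np.int64(-132), np.int64(107)), (np.int64(502), np.int64(-133), np.int64(104)), (np.int64(476), np.int64(-125), np.int64(71)), (np.int64(476), np.int64(-125), np.int64(68)), (np.int64(475), np.int64(-125), np.int64(63)), (np.int64(476), np.int64(-126), np.int64(61)), (np.int64(476), np.int64(-126), np.int64(57)), (np.int64(477), np.int64(-127), np.int64(55)), (np.int64(476), np.int64(-127), np.int64(50)), (np.int64(472), np.int64(-126), np.int64(42)), (np.int64(472), np.int64(-127), np.int64(39)), (np.int64(469), np.int64(-126), np.int64(31)), (np.int64(461), np.int64(-124), np.int64(18)), (np.int64(461), np.int64(-124), np.int64(14)), (np.int64(464), np.int64(-126), np.int64(14)), (np.int64(467), np.int64(-127), np.int64(15)), (np.i
[... 10862 characters left out ...]
-73), np.int64(1)), (np.int64(483), np.int64(-79), np.int64(16)), (np.int64(489), np.int64(-81), np.int64(19)), (np.int64(490), np.int64(-82), np.int64(17)), (np.int64(489), np.int64(-82), np.int64(12)), (np.int64(493), np.int64(-84), np.int64(13)), (np.int64(490), np.int64(-83), np.int64(6)), (np.int64(493), np.int64(-84), np.int64(5)), (np.int64(492), np.int64(-84), np.int64(0)), (np.int64(496), np.int64(-86), np.int64(2)), (np.int64(498), np.int64(-87), np.int64(0)), (np.int64(501), np.int64(-88), np.int64(0)), (np.int64(505), np.int64(-90), np.int64(2)), (np.int64(506), np.int64(-91), np.int64(-1)), (np.int64(511), np.int64(-93), np.int64(2)), (np.int64(512), np.int64(-94), np.int64(0))]
```

The finger ends are at z ≈ 26 mm although the reported TCP z is 5.5 mm, so the reported height reads about 20 mm too low. The tips were above the pack. I'll open and go down by the real offset.

move_arm(
  targets=[
    [[0.087, 0, 0, 0, 0], [0.087, 0, 0, 0, 0], [0.087, 0, 0, 0, 0], [0.087, 0, 0, 0, 0], [0.087, 0, 0, 0, 0], [0.087, 0, 0, 0, 0], [0.087, 0, 0, 0, 0], [0.087, 0, 0, 0.003, 0], [0.087, 0, 0, 0.006, 0], [0.087, 0, 0, 0.009, 0], [0.087, 0, 0, 0.012, 0], [0.087, 0, 0, 0.014, 0], [0.087, 0, 0, 0.015, 0], [0.087, 0, 0, 0.015, 0]],
  ],
)

```text
time: 4.5
tool_pos: [0.4654, -0.1022, -0.0098]
ee_rot: [0.998, -0.063, -0.0, -0.0]
ft_force: [-0.1, 0.3, -0.2]
width: 0.0869
gripper_force: 0.0
```

move_arm(
  targets=[
    [[0.087, 0, 0, 0.002, 0], [0.087, 0, 0, 0.004, 0], [0.087, 0, 0, 0.004, 0], [0.04, 0, 0, 0.004, 0], [0.04, 0, 0, 0.004, 0], [0.04, 0, 0, 0.004, 0], [0.04, 0, 0, 0.004, 0], [0.04, 0, 0, 0.004, 0], [0.04, 0, 0, 0.004, 0], [0.04, 0, 0, 0.004, 0], [0.04, 0, 0, 0.004, 0], [0.04, 0, 0, 0.004, 0]],
  ],
  force=20,
)

```text
time: 5.5
tool_pos: [0.4656, -0.1023, -0.0134]
ee_rot: [0.998, -0.063, 0.0, 0.0]
ft_force: [-1.2, -0.2, -0.3]
width: 0.0508
gripper_force: 20.0
```

move_arm(
  targets=[
    [[0.04, 0, 0, -0.03, 0], [0.04, 0, 0, -0.07, 0], [0.04, 0, 0, -0.1, 0], [0.04, -0.002, -0.03, -0.1, -4], [0.04, -0.002, -0.065, -0.1, -10], [0.04, -0.002, -0.1, -0.1, -17.1], [0.04, -0.002, -0.135, -0.1, -17.1], [0.04, -0.002, -0.17, -0.1, -17.1], [0.04, -0.002, -0.205, -0.1, -17.1], [0.04, -0.002, -0.237, -0.1, -17.1], [0.04, -0.002, -0.237, -0.1, -17.1], [0.04, -0.002, -0.237, -0.1, -17.1], [0.04, -0.002, -0.237, -0.1, -17.1], [0.04, -0.002, -0.237, -0.1, -17.1]],
  ],
)

```text
time: 6.67
tool_pos: [0.493, 0.1321, 0.0864]
ee_rot: [0.996, 0.085, -0.0, 0.0]
ft_force: [-0.1, 0.1, -0.7]
width: 0.0503
gripper_force: 20.0
```

```bash
python3 - <<'E'
from h import *
s=env.sense(); print(s["tool_pos"],s["width"],s["gripper_force"])
p,d=optics.capture("scene"); q,e=optics.capture("top"); np.savez("pics/s3.npz",p=p,d=d,q=q,e=e)
c=np.hstack([cv2.resize(p[80:230,270:410],None,fx=2.8,fy=2.8,interpolation=2),cv2.resize(q[160:310,170:310],None,fx=2.8,fy=2.8,interpolation=2)]); cv2.imwrite("pics/c5.png",c[:,:,::-1])
E
```

```text
[0.49300063 0.13212781 0.08637336] 0.05029942875723579 19.99249666929245
```

View pics/c5.png

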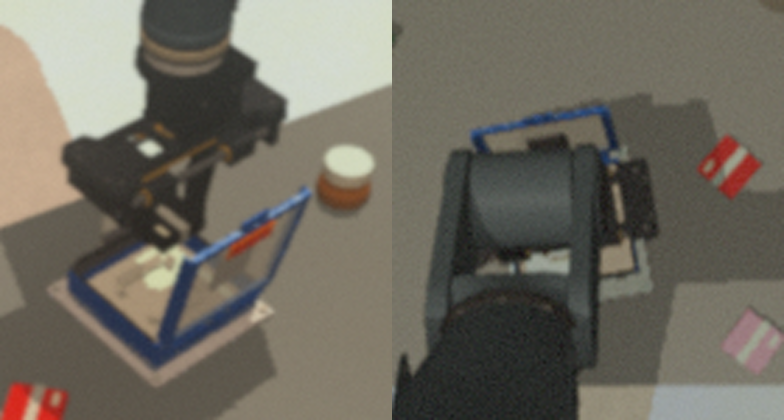

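```bash
python3 - <<'E'
from h import *
a=np.load("pics/s3.npz"); P=cloud("scene",a["d"]); psi=np.radians(9.9); ex=np.array([np.cos(psi),np.sin(psi)]); ey=np.array([-ex[1],ex[0]])
o=np.array([.49,.135]); q=np.stack([(P[...,:2]-o)@ex,(P[...,:2]-o)@ey,P[...,2]],-1)*1000
m=np.zeros((420,560),bool); m[140:175,310:345]=1
Q=q[m&(q[...,2]>88)&(q[...,2]<135)&(abs(q[...,0])<36)&(abs(q[...,1])<45)]
print(len(Q)); h,e=np.histogram(Q[:,2],range(88,136,3)); print(list(zip(e,h)))
for lo in range(90,124,4):
    S=Q[(Q[:,2]>=lo)&(Q[:,2]<lo+4)]
    if len(S)>3: print(lo,len(S),"x",np.percentile(S[:,0],[3,50,97]).round(1),"y",np.percentile(S[:,1],[3,97]).round(1))
T=env.sense()["tool_pos"][:2]-o; print("tcp",T@ex*1000,T@ey*1000)
E
```

```text
371
[(np.int64(88), np.int64(0)), (np.int64(91), np.int64(0)), (np.int64(94), np.int64(0)), (np.int64(97), np.int64(1)), (np.int64(100), np.int64(10)), (np.int64(103), np.int64(17)), (np.int64(106), np.int64(19)), (np.int64(109), np.int64(15)), (np.int64(112), np.int64(46)), (np.int64(115), np.int64(142)), (np.int64(118), np.int64(51)), (np.int64(121), np.int64(14)), (np.int64(124), np.int64(17)), (np.int64(127), np.int64(8)), (np.int64(130), np.int64(18))]
98 6 x [16.1 25.2 26.2] y [-28.2  18. ]
102 22 x [13.7 24.9 26.7] y [-29.4  21.2]
106 24 x [13.9 24.8 27.2] y [-30.3  29. ]
110 36 x [-4.1 15.2 27.1] y [-38.7  26.9]
114 162 x [-8.8 11.3 26.5] y [-36.7  22.6]
118 58 x [-6.3 12.9 25.9] y [-38.1  28.6]
122 17 x [-5.   7.6 16. ] y [-38.1  27.1]
tcp 2.6608312631241176 -3.6776950961784145
```

move_arm(
  targets=[
    [[0.04, 0.0022, -0.0013, 0.02, 0], [0.04, 0.0022, -0.0013, 0.04, 0], [0.04, 0.0022, -0.0013, 0.06, 0], [0.04, 0.0022, -0.0013, 0.068, 0], [0.04, 0.0022, -0.0013, 0.07, 0], [0.04, 0.0022, -0.0013, 0.072, 0], [0.04, 0.0022, -0.0013, 0.074, 0], [0.04, 0.0022, -0.0013, 0.074, 0]],
  ],
)

```text
time: 7.43
tool_pos: [0.4959, 0.1346, 0.0131]
ee_rot: [0.996, 0.086, 0.001, 0.0]
ft_force: [-1.7, -0.8, -0.7]
width: 0.0507
gripper_force: 20.0
```

move_arm(
  targets=[
    [[0.04, 0, 0, 0.001, 0], [0.04, 0, 0, 0.002, 0], [0.04, 0, 0, 0.003, 0], [0.04, 0, 0, 0.004, 0], [0.04, 0, 0, 0.005, 0], [0.04, 0, 0, 0.006, 0], [0.04, 0, 0, 0.006, 0]],
  ],
)

```text
time: 8.02
tool_pos: [0.4952, 0.1348, 0.0064]
ee_rot: [0.996, 0.086, -0.0, -0.0]
ft_force: [-0.3, -0.1, -1.3]
width: 0.0507
gripper_force: 20.0
```

move_arm(
  targets=[
    [[0.04, 0, 0, 0.001, 0], [0.04, 0, 0, 0.002, 0], [0.04, 0, 0, 0.003, 0], [0.04, 0, 0, 0.004, 0], [0.04, 0, 0, 0.004, 0]],
  ],
)

```text
time: 8.43
tool_pos: [0.4953, 0.1348, 0.0026]
ee_rot: [0.996, 0.086, -0.0, -0.0]
ft_force: [-0.7, 0.5, 1.2]
width: 0.0507
gripper_force: 20.0
```

move_arm(
  targets=[
    [[0.04, 0, 0, 0.0005, 0], [0.04, 0, 0, 0.001, 0], [0.04, 0, 0, 0.001, 0]],
  ],
)

```text
time: 8.68
tool_pos: [0.4954, 0.1348, 0.0026]
ee_rot: [0.996, 0.086, 0.0, 0.0]
ft_force: [-2.1, 0.2, 10.5]
width: 0.0508
gripper_force: 20.0
```

Firm contact at exactly the seated height. I'll release and rise.

move_arm(
  targets=[
    [[0.068, 0, 0, 0, 0], [0.068, 0, 0, 0, 0], [0.068, 0, 0, 0, 0], [0.068, 0, 0, 0, 0], [0.068, 0, 0, -0.01, 0], [0.068, 0, 0, -0.025, 0], [0.068, 0, 0, -0.05, 0], [0.068, 0, 0, -0.09, 0], [0.0, 0, 0, -0.13, 0], [0.0, 0, 0, -0.17, 0], [0.0, 0, 0, -0.21, 0], [0.0, -0.04, 0, -0.21, 0], [0.0, -0.08, 0, -0.21, 0], [0.0, -0.11, 0, -0.21, 0], [0.0, -0.11, 0, -0.21, 0], [0.0, -0.11, 0, -0.21, 0]],
  ],
)

```text
time: 10.02
tool_pos: [0.3852, 0.1159, 0.2122]
ee_rot: [0.996, 0.086, 0.0, -0.0]
ft_force: [0.8, 1.2, 0.8]
width: 0.0226
gripper_force: 0.0
```

```bash
python3 - <<'E'
from h import *
s=env.sense(); print(s["tool_pos"],s["width"],s["ft_force"])
p,d=optics.capture("scene"); q,e=optics.capture("top"); np.savez("pics/s4.npz",p=p,d=d,q=q,e=e)
c=np.hstack([cv2.resize(p[100:225,270:395],None,fx=3.2,fy=3.2,interpolation=2),cv2.resize(q[180:305,175:300],None,fx=3.2,fy=3.2,interpolation=2)]); cv2.imwrite("pics/c6.png",c[:,:,::-1])
psi=np.radians(9.9); ex=np.array([np.cos(psi),np.sin(psi)]); ey=np.array([-ex[1],ex[0]]); o=np.array([.49,.135])
for n,D in(("scene",d),("top",e)):
    P=cloud(n,D); Z=np.stack([(P[...,:2]-o)@ex,(P[...,:2]-o)@ey,P[...,2]],-1)*1000
    Q=Z[(abs(Z[...,0])<40)&(abs(Z[...,1])<40)&(Z[...,2]>29)&(Z[...,2]<41)]; r=np.c_[Q,np.ones(len(Q))]
    if len(Q)>10:
        k=np.linalg.lstsq(np.c_[Q[:,:2],np.ones(len(Q))],Q[:,2],rcond=None)[0]; print(n,len(Q),"x",np.percentile(Q[:,0],[3,97]),"y",np.percentile(Q[:,1],[3,97]),"z",np.median(Q[:,2]),"slope",k)
E
```

```text
[0.38515336 0.11591126 0.21217347] 0.022645318956940018 [0.83664688 1.1901028  0.83979996]
scene 203 x [-20.92272258  25.74514119] y [-27.28480241  19.00574879] z 32.90167109589263 slope [1.41531564e-02 9.92371445e-03 3.28719993e+01]
top 288 x [-22.15211081  27.422589  ] y [-24.11587347  24.3833236 ] z 33.31176905093186 slope [ 2.16731739e-02 -6.97481090e-03  3.32374063e+01]
```

View pics/c6.png

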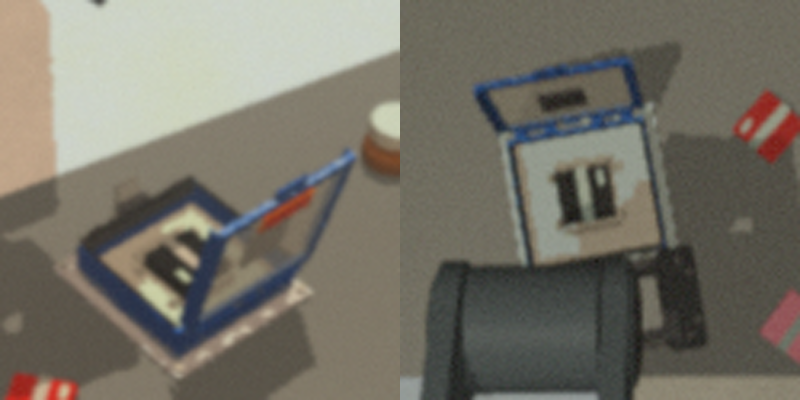

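The pack sits flat in the nest (top-view crop (583,195), top surface at z ≈ 33 mm) and the lid is still open. Next I'll go behind the lid, passing above it.

move_arm(
  targets=[
    [[0.0, 0.0, 0, -0.01, 0], [0.0, 0.04, 0, -0.01, 0], [0.0, 0.08, 0, -0.01, 0], [0.0, 0.12, 0, -0.01, 0], [0.0, 0.16, 0, -0.01, 0], [0.0, 0.2, 0, -0.01, 0], [0.0, 0.24, 0, -0.01, 0], [0.0, 0.24, 0, -0.01, 0], [0.0, 0.24, 0, -0.01, 0], [0.0, 0.24, 0, 0.02, 0], [0.0, 0.24, 0, 0.05, 0], [0.0, 0.24, 0, 0.082, 0], [0.0, 0.24, 0, 0.082, 0], [0.0, 0.24, 0, 0.082, 0]],
  ],
)

```text
time: 11.28
tool_pos: [0.6212, 0.1569, 0.1281]
ee_rot: [0.996, 0.086, -0.003, -0.0]
ft_force: [0.2, 0.0, 0.6]
width: 0.0003
gripper_force: 0.0
```

move_arm(
  targets=[
    [[0.0, -0.008, 0, -0.006, 0], [0.0, -0.015, 0, -0.012, 0], [0.0, -0.02, 0, -0.0133, 0], [0.0, -0.025, 0, -0.0133, 0], [0.0, -0.03, 0, -0.0133, 0], [0.0, -0.035, 0, -0.0133, 0], [0.0, -0.042, 0, -0.0133, 0], [0.0, -0.049, 0, -0.0132, 0], [0.0, -0.056, 0, -0.013, 0], [0.0, -0.063, 0, -0.0127, 0], [0.0, -0.067, 0, -0.0125, 0], [0.0, -0.072, 0, -0.0115, 0], [0.0, -0.0775, 0, -0.01, 0], [0.0, -0.083, 0, -0.0088, 0], [0.0, -0.089, 0, -0.0072, 0], [0.0, -0.089, 0, -0.0072, 0]],
  ],
)

```text
time: 12.62
tool_pos: [0.5336, 0.1416, 0.1361]
ee_rot: [0.996, 0.086, -0.002, 0.0]
ft_force: [-0.6, 0.3, -0.3]
width: 0.0007
gripper_force: 0.0
```

```bash
cat > lid.py <<'E'
from h import *
s=env.sense(); print(s["tool_pos"],s["ft_force"])
p,d=optics.capture("scene"); np.savez("pics/l.npz",p=p,d=d)
psi=np.radians(9.9); ex=np.array([np.cos(psi),np.sin(psi)]); ey=np.array([-ex[1],ex[0]]); o=np.array([.49,.135])
P=cloud("scene",d); Z=np.stack([(P[...,:2]-o)@ex,(P[...,:2]-o)@ey,P[...,2]],-1)*1000
h=cv2.cvtColor(p,cv2.COLOR_RGB2HSV); T=s["tool_pos"][:2]-o; print("tcp u,y",T@ex*1000,T@ey*1000)
near=(abs(Z[...,0])<110)&(abs(Z[...,1])<75)
b=near&(h[...,0]>100)&(h[...,0]<130)&(h[...,1]>90)&(Z[...,2]>47); Q=Z[b]
r=near&((h[...,0]<12)|(h[...,0]>172))&(h[...,1]>150)&(Z[...,2]>35); 
print("blue",len(Q), "pad",r.sum(), Z[r].mean(0) if r.sum() else "")
if len(Q)>20:
    a=np.arctan2(Q[:,2]-44,75-Q[:,0]); R=np.hypot(Q[:,2]-44,75-Q[:,0]); print("angle med (r>60)",np.median(a[R>60]),"rmax",np.percentile(R,98))
E
python3 lid.py
```

```text
[0.53355143 0.1416144  0.1361169 ] [-0.64886284  0.29341253 -0.32277584]
tcp u,y 44.04012768906965 -0.97184997821834
blue 356 pad 45 [ 36.06356117 -17.9789626  156.28049659]
angle med (r>60) 1.2133525315621703 rmax 134.9535761505228
```

move_arm(
  targets=[
    [[0.0, -0.0055, 0, 0.0022, 0], [0.0, -0.011, 0, 0.0044, 0], [0.0, -0.0163, 0, 0.0071, 0], [0.0, -0.0215, 0, 0.0099, 0], [0.0, -0.0265, 0, 0.013, 0], [0.0, -0.0314, 0, 0.0163, 0], [0.0, -0.036, 0, 0.0199, 0], [0.0, -0.0406, 0, 0.0237, 0], [0.0, -0.045, 0, 0.0278, 0], [0.0, -0.0491, 0, 0.032, 0], [0.0, -0.053, 0, 0.0364, 0], [0.0, -0.0566, 0, 0.041, 0], [0.0, -0.06, 0, 0.0459, 0], [0.0, -0.0632, 0, 0.0509, 0], [0.0, -0.0662, 0, 0.056, 0], [0.0, -0.0688, 0, 0.0613, 0], [0.0, -0.0711, 0, 0.0666, 0], [0.0, -0.0732, 0, 0.0722, 0], [0.0, -0.0732, 0, 0.0722, 0]],
  ],
)

```text
time: 14.25
tool_pos: [0.4624, 0.1292, 0.0634]
ee_rot: [0.996, 0.086, -0.001, -0.0]
ft_force: [0.6, -0.2, 0.5]
width: 0.0003
gripper_force: 0.2
```

```bash
python3 lid.py
```

```text
[0.46240935 0.12915953 0.06338231] [ 0.58823992 -0.18345587  0.4957125 ]
tcp u,y -28.18394993030673 -1.0098677327281709
blue 496 pad 38 [-35.92125343 -17.45176836  84.8790765 ]
angle med (r>60) 0.33448488006082777 rmax 136.80468083383352
```

move_arm(
  targets=[
    [[0.0, -0.0015, 0, 0.003, 0], [0.0, -0.003, 0, 0.006, 0], [0.0, -0.0045, 0, 0.009, 0], [0.0, -0.006, 0, 0.0115, 0], [0.0, -0.0075, 0, 0.0135, 0], [0.0, -0.0075, 0, 0.0145, 0], [0.0, -0.0075, 0, 0.0145, 0]],
  ],
)

```text
time: 14.88
tool_pos: [0.4558, 0.1279, 0.0498]
ee_rot: [0.996, 0.086, -0.0, 0.0]
ft_force: [-0.0, 0.1, 0.4]
width: 0.0005
gripper_force: 0.2
```

move_arm(
  targets=[
    [[0.0, 0, 0, 0.001, 0], [0.0, 0, 0, 0.002, 0], [0.0, 0, 0, 0.003, 0], [0.0, 0, 0, 0.003, 0]],
  ],
)

```text
time: 15.22
tool_pos: [0.4557, 0.128, 0.0468]
ee_rot: [0.996, 0.086, -0.001, -0.0]
ft_force: [-0.9, 0.0, 0.6]
width: 0.0004
gripper_force: 0.3
```

move_arm(
  targets=[
    [[0.0, 0, 0, 0.0007, 0], [0.0, 0, 0, 0.0014, 0], [0.0, 0, 0, 0.002, 0], [0.0, 0, 0, 0.002, 0]],
  ],
)

```text
time: 15.55
tool_pos: [0.4561, 0.128, 0.0449]
ee_rot: [0.996, 0.086, -0.0, -0.0]
ft_force: [0.1, -0.1, 0.7]
width: 0.0003
gripper_force: 0.4
```

move_arm(
  targets=[
    [[0.0, 0, 0, 0.0007, 0], [0.0, 0, 0, 0.0014, 0], [0.0, 0, 0, 0.002, 0], [0.0, 0, 0, 0.002, 0]],
  ],
)

```text
time: 15.88
tool_pos: [0.4562, 0.128, 0.0429]
ee_rot: [0.996, 0.086, -0.0, -0.0]
ft_force: [-0.3, 0.9, 0.8]
width: 0.0004
gripper_force: 0.4
```

move_arm(
  targets=[
    [[0.0, 0, 0, 0.0007, 0], [0.0, 0, 0, 0.0014, 0], [0.0, 0, 0, 0.002, 0], [0.0, 0, 0, 0.002, 0]],
  ],
)

```text
time: 16.22
tool_pos: [0.4561, 0.128, 0.0409]
ee_rot: [0.996, 0.086, -0.0, 0.0]
ft_force: [0.0, 0.1, 0.9]
width: 0.0001
gripper_force: 0.3
```

move_arm(
  targets=[
    [[0.0, 0, 0, 0.0007, 0], [0.0, 0, 0, 0.0014, 0], [0.0, 0, 0, 0.002, 0], [0.0, 0, 0, 0.002, 0]],
  ],
)

```text
time: 16.55
tool_pos: [0.4561, 0.128, 0.0389]
ee_rot: [0.996, 0.086, -0.0, -0.0]
ft_force: [-0.2, -1.0, 1.4]
width: 0.0001
gripper_force: 0.6
```

move_arm(
  targets=[
    [[0.0, 0, 0, 0.0005, 0], [0.0, 0, 0, 0.001, 0], [0.0, 0, 0, 0.0015, 0], [0.0, 0, 0, 0.0015, 0]],
  ],
)

```text
time: 16.88
tool_pos: [0.456, 0.1279, 0.0376]
ee_rot: [0.996, 0.086, -0.0, 0.0]
ft_force: [-1.0, -0.4, 3.6]
width: 0.0004
gripper_force: 1.8
```

move_arm(
  targets=[
    [[0.0, 0, 0, 0.0005, 0], [0.0, 0, 0, 0.001, 0], [0.0, 0, 0, 0.001, 0]],
  ],
)

```text
time: 17.13
tool_pos: [0.4559, 0.1279, 0.0367]
ee_rot: [0.996, 0.086, -0.0, 0.0]
ft_force: [-1.7, -0.9, 4.8]
width: 0.0003
gripper_force: 2.6
```

move_arm(
  targets=[
    [[0.0, 0, 0, 0.0005, 0], [0.0, 0, 0, 0.001, 0], [0.0, 0, 0, 0.001, 0]],
  ],
)

```text
time: 17.38
tool_pos: [0.4558, 0.1279, 0.0359]
ee_rot: [0.996, 0.086, -0.0, 0.0]
ft_force: [-1.9, -0.9, 7.1]
width: 0.0003
gripper_force: 3.5
```

move_arm(
  targets=[
    [[0.0, 0, 0, 0.0005, 0], [0.0, 0, 0, 0.001, 0], [0.0, 0, 0, 0.001, 0]],
  ],
)

```text
time: 17.63
tool_pos: [0.4557, 0.1279, 0.0351]
ee_rot: [0.996, 0.086, -0.0, 0.0]
ft_force: [-2.5, -1.0, 9.0]
width: 0.0006
gripper_force: 4.5
```

move_arm(
  targets=[
    [[0.0, 0, 0, 0.0004, 0], [0.0, 0, 0, 0.0008, 0], [0.0, 0, 0, 0.0008, 0]],
  ],
)

```text
time: 17.88
tool_pos: [0.4556, 0.1279, 0.0343]
ee_rot: [0.996, 0.086, -0.0, 0.0]
ft_force: [-3.0, -1.7, 9.6]
width: 0.0003
gripper_force: 4.5
```

move_arm(
  targets=[
    [[0.0, 0, 0, 0.0004, 0], [0.0, 0, 0, 0.0008, 0], [0.0, 0, 0, 0.0008, 0]],
  ],
)

```text
time: 18.13
tool_pos: [0.457, 0.128, 0.0328]
ee_rot: [0.996, 0.086, 0.001, -0.0]
ft_force: [0.0, 0.4, 0.2]
width: 0.0006
gripper_force: 0.0
```

Force rose to 9.6 N, then dropped to zero: the click. I'll press one small step more to confirm it is past the nose, then back off.

move_arm(
  targets=[
    [[0.0, 0, 0, 0.0005, 0], [0.0, 0, 0, 0.001, 0], [0.0, 0, 0, 0.001, 0]],
  ],
)

```text
time: 18.38
tool_pos: [0.4564, 0.128, 0.0317]
ee_rot: [0.996, 0.086, 0.0, -0.0]
ft_force: [-0.1, -0.2, -0.7]
width: 0.0
gripper_force: 0.0
```

move_arm(
  targets=[
    [[0.0, 0, 0, -0.003, 0], [0.0, 0, 0, -0.01, 0], [0.0, 0, 0, -0.03, 0], [0.0, 0, 0, -0.06, 0], [0.0, 0, 0, -0.1, 0], [0.0, -0.03, 0, -0.14, 0], [0.0, -0.06, 0, -0.16, 0], [0.0, -0.09, 0, -0.16, 0], [0.0, -0.09, 0, -0.16, 0], [0.0, -0.09, 0, -0.16, 0]],
  ],
)

```text
time: 19.22
tool_pos: [0.3657, 0.1125, 0.1929]
ee_rot: [0.996, 0.086, 0.001, 0.0]
ft_force: [1.1, -1.0, 0.6]
width: 0.0006
gripper_force: 0.0
```

```bash
python3 lid.py; python3 - <<'E'
from h import *
p=np.load("pics/l.npz")["p"]; q,e=optics.capture("top")
c=np.hstack([cv2.resize(p[100:225,270:395],None,fx=3.2,fy=3.2,interpolation=2),cv2.resize(q[180:305,175:300],None,fx=3.2,fy=3.2,interpolation=2)]); cv2.imwrite("pics/c7.png",c[:,:,::-1])
E
```

```text
[0.36572146 0.11254883 0.19290859] [ 1.10341599 -1.02923716  0.58517254]
tcp u,y -126.28795658957078 -0.7497573702938826
blue 372 pad 65 [-42.93260427  -4.59302701  53.17087363]
angle med (r>60) 0.05986394305036545 rmax 137.78872551763223
```

View pics/c7.png

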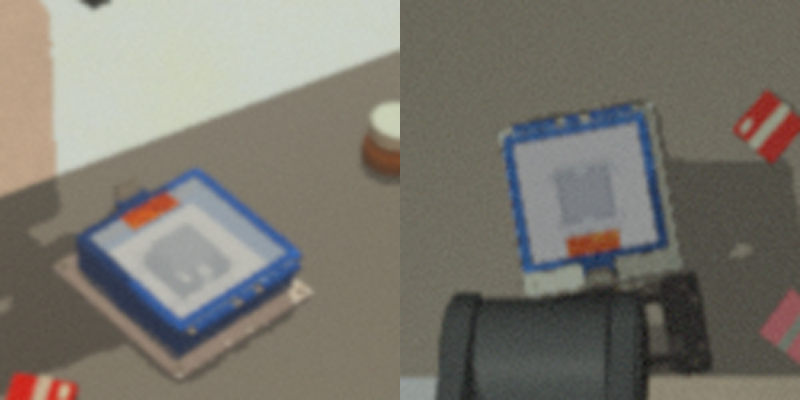

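The lid is shut by itself, with its pad at crop (150,210) and its angle about 0.04. The pack shows beneath it at (185,260), and the robot is clear.

```bash
python3 -c "
from bench import env
print(env.finish_job())"
```

```text
the job is handed in; nothing more can be done
None
```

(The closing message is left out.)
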